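Book a tub in at the scan bay

TASK

Book the light-blue tub in: slide it along the bench, without lifting it, until it sits square and flush against the metal stop of the scan bay, between the two yellow lines. Then take the yellow scanner from its cradle and hold it still for a good second with its drooping nose pointing squarely at the middle of the tub's slanted barcode label from about 10 cm away; lay it back in its cradle the way it was, let go, and then press the green button on the grey console fully down and leave it. Leave the tub home, do not drop the scanner or knock the other things about.

Things in the scene. Friction and masses are not known exactly. Their poses are not given: they have to be found in the camera images.
- tub: Light-blue open tub of white test cassettes, 0.5 kg. Origin: centre of the box's underside, z up. Box 120 mm (x) by 170 mm (y), 85 mm high. On its -y end a slanted panel (110 mm along x) with the label runs from the box's rim out to y = -134 mm near the bench. In the bay its +x wall meets the stop: push its -x wall.
- label: White barcode label 84 x 56 mm in the middle of the tub's slanted panel. Origin: centre of its face, 47 mm above the bench; its x axis is the outward normal, which points away from the tub's -y end and 35 degrees upward; y runs along the label's length (level), z up its slope.
- bay: Scan bay, fixed: grey sheet with two yellow lines along x and an upright aluminium stop bar, 200 mm along y, 50 high, 15 thick, near face at x = +60 mm. Origin: on the bench, where the tub's origin must be, tub axes parallel to bay axes. Push along +x. The lines (inner edges y = +115 and -158 mm) leave the tub about 30 mm sideways either way.
- scanner: Yellow hand scanner, black nose, 0.25 kg. Handle: bar 155 mm along x (x -85 to +70), 36 wide (y), 34 high. Origin: on the handle's underside near the centre of mass, z up, x toward the nose. Grip across y at the origin, between the cradle's uprights, TCP about 22 mm above the underside.
- scanner_head: Black nose of the scanner, 46 x 30 mm in section, 55 long, fixed to the handle, drooping 35 degrees. Origin: centre of its red window, at (107, 0, -13.5) mm in the scanner's axes. Its x axis is the beam, out of the window; with the handle level it slants 35 degrees down.
- cradle: Grey scanner cradle, fixed, 170 x 85 mm base. Origin: on the bench below the resting scanner's origin; x is the way the scanner's nose points. Two uprights (x = -63 and +43 mm, each 16 mm thick, 78 mm wide) carry the handle 70 mm above the bench, each with 10 mm high lips at its sides, 56 mm apart inside.
- cradle_rest (a point): Where the scanner's origin rests in the cradle: 70 mm above the bench, above the cradle's origin; axes as the cradle's.
- console: Grey console box, fixed, 100 x 90 x 45 mm, with a black panel and the green confirm button on top. Origin: centre of its underside.
- confirm (a joint): The green confirm button, 40 mm across: 0 when up, 0.006 m when fully down; springs back, about 5 N.
- confirm_top (a point): Centre of the top face of the green button.
- dispenser: Bystander: black tape dispenser, 160 x 60 x 95 mm, origin under its centre.
- tape: Bystander: brown roll lying flat, 84 mm across, 26 mm high, origin under its centre.
- spray: Bystander: white bottle, 68 mm across, 190 mm high, origin under its centre.
- greytub: Bystander: grey open tub without a label, 120 x 170 x 80 mm, origin under its centre.
- marker: Bystander: blue marker pen lying on the bench, 130 mm long, 18 mm thick.
Mind the look-alikes: they are no part of the job. Leave any red look-alike of the cradle alone.

How it is judged:
By the outcome, as a careful person would: the job done as asked, in the order asked, and still so for the second after the job is handed in, with the robot touching nothing.
It also fails if it takes over 64 s, if anything falls off the work surface, if the arm or the gripper's body presses on something with over 40 N, if the wrist force passes 120 N, or if a joint passes its speed limit or range.

ROBOT

A 7-joint arm with a two-finger parallel gripper is mounted at the origin on the work surface. World frame = base frame: x ahead of the robot, y to its left, z up, the work surface at z = 0. Lengths are in m, angles in rad, forces in N, time in s.
With the tool pointing down it reaches from about 0.35 to 0.9 m from the base axis. Payload 8.1 kg.
Tool frame: the origin (TCP) lies between the finger pads, 19 mm behind the fingertips; this is the grasp point; z points along the fingers, y is the line along which they close (so a half turn about z gives the same grasp; the last joint's range is limited). The gripper opens to 92 mm and grips with 3 to 60 N. Pads are 19 mm wide; open, the fingers measure 130 mm over their backs; the gripper's body (75 mm by 190 mm) begins 47 mm behind the grasp point.
Start: joints at [-1.433, 0.434, 0.025, 1.573, -0.012, 1.134, -0.075], TCP at [0.149, 0.607, 0.246] pointing down, gripper open.
Joint ranges: [-2.62, 2.62], [-0.44, 2.09], [-1.27, 1.32], [0.08, 2.57], [-1.32, 4.46], [0.12, 2], [-2.74, 2.74]. Speed limits (rad/s): [2.22, 2.22, 3.01, 3.01, 3.14, 3.14, 3.14].

INTERFACE

Orientations are given as a rotation vector (axis times angle).
In Python, from cell import observe, cams, job gives the robot as it stands. The module is installed in compiled form; this text tells all that it offers.
- The arm moves only by the tool step_arm, never from a script. Its argument "steps" is a list of rows, each a list of 6 numbers: the shift along the world's x, y, z in mm, then the turn, a rotation vector about the world's x, y, z in rad. In form: [[dx, dy, dz, rx, ry, rz], ...]. A call has 1 to 20 rows; each row shifts and turns the commanded pose from where the row before left it; what a row does not reach is not made up. A row lasts 1/12 s, in which the tool goes at most 41.7 mm and 7.16 degrees, less where a joint would pass 70% of its speed; a pose out of reach is approached as far as the arm can. A call with a gripper value outside its range is refused whole. "gripper" is the opening, from 0 (shut) to 1 (fully open), set as the call begins (left out, the last holds). The fingers move at their own pace and stop on an object; "force" is the grip in N (left out, the last holds). Time passes only in rows, so rows that do not move let the fingers close. It gives the time, the measured TCP pose, the force, the opening and the grip force at its end, in the units of the state.
- observe(): the state, without advancing time (a new reading comes with each control period).
- cams.get_image(name): name is "side" or "top"; returns the picture (420x560x3 uint8, red, green, blue); there is no depth.
- cams.get_calibration(name): a dict with "fov_y" (degrees; the focal length in pixels is half the picture's height over the tangent of half this angle, whatever the lens; pixels are square), "cx", "cy" (the principal point, pixels), "dist_coeffs" ([k1, k2, p1, p2, k3] as OpenCV has them; the pictures are not rectified), "world_to_cam" (4x4, takes a point from world to camera coordinates). Camera axes: x right, y up, looking along -z (the intrinsics and any distortion apply to the point x, -y, -z); pixel columns grow to the right and rows downward; lengths in m; the calibration is good to about 2 mm. A picture is of the moment at which its call begins. get_calibration takes no time and is no camera call.
- job.sign_off(): hands the job in; it is judged then, once.
The state is a dict: "clock": time; "joints": joint angles; "dq": joint speeds; "joint_efforts": joint torques, N m; "position": TCP position; "ee_rot": TCP orientation; "force": force on the tool from outside, world axes, zero at the start; "ft_torque": the same for the moment, N m; "width": opening from 0.0 (shut) to 1.0 (fully open); "gripper_force": force on a finger pad.
Only numpy, scipy, OpenCV 4.12 (cv2) and the standard library are available. Lean on these libraries where they do the work, as an engineer would, in place of code of your own. Each camera call takes 0.05 s, during which the arm holds its last target. There are 200 camera calls.

## Working session

There is one attempt and no reset: what is moved stays moved. The work goes in short steps, Python scripts to look and compute and a tool call to move; the robot and the scene stay as the last step left them, time stands still between calls to the robot, and variables do not carry over. Pictures are saved under pics/ and viewed, at most 10 in all, crops included, and the job is handed in when it is done.

Besides the shell and the picture viewer there is one more tool, called after ">>>" by a JSON object that holds its "method" and its "body", one argument or row to a line. step_arm: Moves the arm, as the interface text tells. Its arguments: {"type":"object","properties":{"steps":{"type":"array","items":{"type":"array","items":{"type":"number"}}},"gripper":{"type":"number"},"force":{"type":"number"}},"required":["steps"]}

```bash
mkdir -p pics; python3 - <<'E'
from cell import observe,cams
import cv2,numpy as np
s=observe();print(s['clock'],s['position'],s['ee_rot'],s['width'])
for n in('side','top'):
    im=cams.get_image(n);cv2.imwrite(f'pics/{n}0.png',im[:,:,::-1])
    c=cams.get_calibration(n);print(n,c['fov_y'],c['cx'],c['cy'],c['dist_coeffs'],np.round(c['world_to_cam'],3).tolist())
E
```

```text
0.0 [0.14897888 0.60647591 0.24475304] [-3.77416915e-01 -3.11876577e+00  2.48991802e-03] 0.9991896944999881
side 57.84076338411293 283.911429537335 210.0356819630507 [0.01097665 0.         0.         0.         0.        ] [[-0.808, -0.589, -0.011, 0.335], [0.431, -0.604, 0.671, -0.384], [-0.401, 0.538, 0.741, -0.652], [0.0, 0.0, 0.0, 1.0]]
top 56.16106050493604 284.9360702059109 208.0842480397951 [-0.11168402  0.          0.          0.          0.        ] [[-0.0, -1.0, 0.027, -0.178], [0.993, 0.003, 0.117, -0.535], [-0.117, 0.027, 0.993, -1.169], [0.0, 0.0, 0.0, 1.0]]
```

View pics/side0.png

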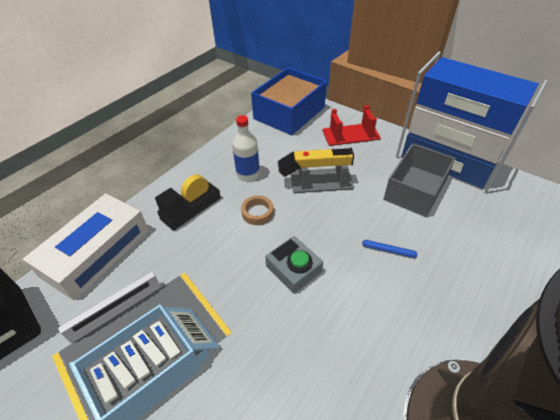

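View pics/top0.png

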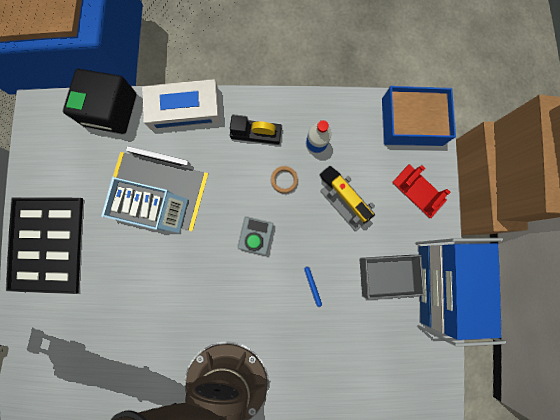

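Side view: tub in the bay at lower left (~150,360), stop (~110,305), cradle and scanner (~320,165), console (295,262). Top view: tub (145,205), stop (157,157), scanner (347,195), cradle below it, button (254,241); the red look-alike is at (422,190).

```bash
cat > h.py <<'E'
import numpy as np,cv2
from cell import observe,cams
from scipy.optimize import least_squares
C={n:cams.get_calibration(n) for n in('side','top')}
def K(n):
    c=C[n];f=210/np.tan(np.radians(c['fov_y']/2));return np.array([[f,0,c['cx']],[0,f,c['cy']],[0,0,1.]])
F=np.diag([1,-1,-1.])
def RT(n):
    M=np.array(C[n]['world_to_cam']);return F@M[:3,:3],F@M[:3,3]
def proj(n,P):
    R,t=RT(n);return cv2.projectPoints(np.array(P,float).reshape(-1,1,3),cv2.Rodrigues(R)[0],t,K(n),np.array(C[n]['dist_coeffs'],float))[0].reshape(-1,2)
def ray(n,uv):
    R,t=RT(n);p=cv2.undistortPoints(np.array(uv,float).reshape(-1,1,2),K(n),np.array(C[n]['dist_coeffs'],float)).reshape(-1,2)
    return -R.T@t,np.c_[p,np.ones(len(p))]@R
def onz(n,uv,z):
    o,d=ray(n,uv);return o+d*((z-o[2])/d[:,2])[:,None]
def tri(us,ut):
    return least_squares(lambda P:np.r_[proj('side',P)[0]-us,proj('top',P)[0]-ut],onz('top',ut,.05)[0]).x
E
python3 - <<'E'
from h import *
for n in C: print(n,proj(n,[[0,0,0],[.149,.607,.246]]),-RT(n)[0].T@RT(n)[1])
def crop(n,x,y,w,h,s):
    im=cv2.imread(f'pics/{n}0.png')[y:y+h,x:x+w];return cv2.resize(im,None,fx=s,fy=s,interpolation=cv2.INTER_CUBIC)
a=crop('top',95,140,130,100,3);a=cv2.resize(a,(390,300))
b=crop('top',310,155,130,100,3);c=crop('side',50,260,195,150,2);d=crop('side',265,130,130,100,3)
cv2.imwrite('pics/crops.png',np.vstack([np.hstack([a,b]),np.hstack([c,d])]))
E
```

```text
side [[ 480.55643468  435.13449095]
 [  -8.33168057 1258.9637875 ]] [0.1744102  0.31652369 0.74476807]
top [[226.48911618 383.60447025]
 [-14.33908333 345.17176578]] [ 0.39445547 -0.14510935  1.22810139]
```

View pics/crops.png

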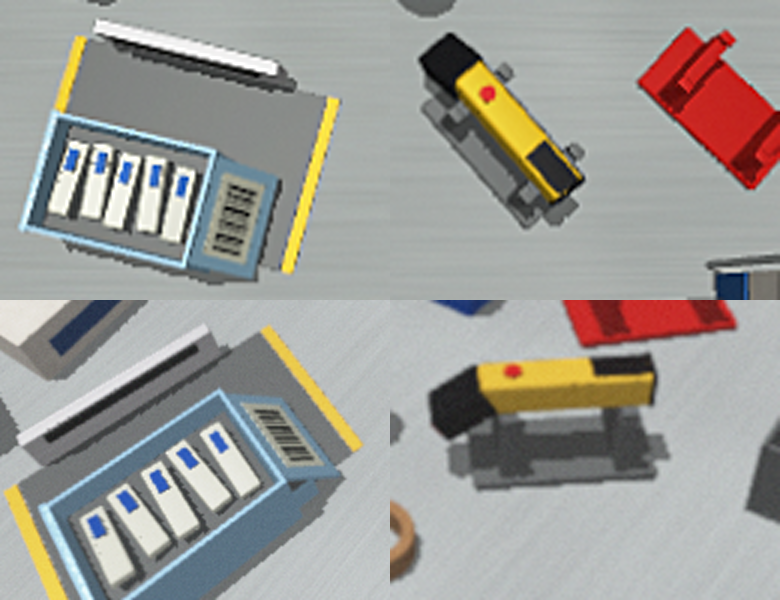

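Crops show the tub nearly parallel to the bay, with the label towards the right line. The scanner's red dot, yellow handle (nose up-left in top) and uprights are clear. Now measuring with masks.

```bash
cat > m.py <<'E'
from h import *
def mask(n,im,lo,hi,box):
    h=cv2.cvtColor(im,cv2.COLOR_BGR2HSV);m=cv2.inRange(h,np.array(lo),np.array(hi));k=np.zeros_like(m);x,y,w,hh=box;k[y:y+hh,x:x+w]=255;m&=k
    c=[q for q in cv2.findContours(m,cv2.RETR_EXTERNAL,cv2.CHAIN_APPROX_NONE)[0]];return m,sorted(c,key=cv2.contourArea,reverse=True)
def cen(m):
    p=np.argwhere(m)[:,::-1];return p.mean(0)
def rect(n,c,z):
    P=onz(n,c.reshape(-1,2).astype(float),z)[:,:2]*1000
    return cv2.minAreaRect(P.astype(np.float32))
E
python3 - <<'E'
from m import *
T=cv2.imread('pics/top0.png');S=cv2.imread('pics/side0.png')
Y=([20,120,120],[32,255,255])
m,c=mask('top',T,*Y,(95,140,125,100))
for q in c[:2]: print('line',rect('top',q,0.0),cv2.contourArea(q))
m,c=mask('side',S,*Y,(40,260,200,160))
for q in c[:2]: print('line side',rect('side',q,0.0))
m,c=mask('top',T,[0,0,215],[180,40,255],(120,142,72,28))
print('bar',rect('top',c[0],.05),cv2.contourArea(c[0]))
m,c=mask('side',S,[0,0,190],[180,40,255],(55,265,105,80))
print('bar side',rect('side',c[0],.05))
for n,I,b,bb in(('top',T,(95,170,100,70),0),('side',S,(60,280,170,140),0)):
    m,c=mask(n,I,[90,40,60],[110,255,255],b); print('tub',n,rect(n,c[0],.085),cv2.contourArea(c[0]),c[0].reshape(-1,2).min(0),c[0].reshape(-1,2).max(0))
m,c=mask('top',T,[85,25,165],[110,255,255],(95,170,100,70)); print('rim',rect('top',c[0],.085),cv2.contourArea(c[0]))
m,c=mask('top',T,*Y,(310,155,70,80)); print('hand',rect('top',c[0],.104),cv2.contourArea(c[0]))
R=([0,150,100],[8,255,255])
mt,_=mask('top',T,*R,(335,175,20,20));ms,_=mask('side',S,*R,(295,145,20,20))
print('dot',cen(mt),cen(ms),tri(cen(ms),cen(mt)))
G=([45,100,40],[80,255,255])
mt,_=mask('top',T,*G,(235,220,40,40));ms,_=mask('side',S,*G,(275,235,50,50))
print('btn',cen(mt),cen(ms),tri(cen(ms),cen(mt)))
t=lambda u,v:(310+(u-390)/3,155+v/3); s=lambda u,v:(265+(u-390)/3,130+(v-300)/3)
print('tail', tri(s(656,374),t(583,178)),tri(s(651,355),t(556,200)))
print('front', tri(s(478,366),t(491,64)))
# label corners
a=lambda u,v:(95+u/3,140+v/3); b=lambda u,v:(50+u/2,260+(v-300)/2)
for p,q in [((222,177),(250,410)),((265,182),(280,402)),((250,262),(322,458)),((207,256),(290,466))]: print('label',tri(b(*q),a(*p)))
E
```

```text
line ((560.6159057617188, 95.15067291259766), (12.771657943725586, 187.76348876953125), 75.98033142089844) 172.5
line ((680.1184692382812, 359.4020080566406), (12.02880573272705, 83.44743347167969), 76.12690734863281) 66.5
line side ((644.7464599609375, 367.00640869140625), (12.116368293762207, 156.14334106445312), 76.01516723632812)
line side ((560.35302734375, 94.62207794189453), (11.986498832702637, 187.67425537109375), 76.12129211425781)
bar ((696.9802856445312, 220.07052612304688), (196.40469360351562, 13.574789047241211), 76.27521514892578) 190.5
bar side ((714.1563720703125, 212.45278930664062), (195.68821716308594, 103.4412612915039), 60.677310943603516)
tub top ((536.3179931640625, 237.77474975585938), (242.095458984375, 122.09583282470703), 76.87092590332031) 3051.0 [101 177] [187 232]
tub side ((523.6704711914062, 254.76260375976562), (213.66006469726562, 158.72384643554688), 76.6243896484375) 10135.0 [ 69 304] [219 419]
rim ((543.9943237304688, 271.1554870605469), (175.24093627929688, 123.82742309570312), 77.56753540039062) 2260.5
hand ((557.9013061523438, -370.70562744140625), (150.739990234375, 36.113441467285156), 40.434906005859375) 415.5
dot [341.9 185.8] [305.69230769 153.15384615] [ 0.59218063 -0.34150595  0.1065219 ]
btn [253.41059603 241.01324503] [299.17760618 258.59073359] [ 0.43386809 -0.08353653  0.06105979]
tail [ 0.50785407 -0.44600932  0.07193197] [ 0.48841059 -0.40095372  0.13112195]
front [ 0.62814373 -0.34820594  0.08833563]
label [0.5549904  0.16770479 0.06378609]
label [0.55692474 0.13467505 0.02563485]
label [0.47895055 0.15149243 0.02436917]
label [0.48071324 0.18382642 0.06538377]
```

Both views agree on the bay:
- yaw is about -14°
- origin·x is 0.556 and origin·y is 0.392, in bay axes

The tub sits about 93 mm short and is turned roughly 1°. The tool's y already lies along bay y, so I'll push with both open fingers.

>>> {"method": "step_arm", "body": {
  "steps": [
    [20,-21,0,0,0,0],
    [20,-21,0,0,0,0],
    [20,-21,0,0,0,0],
    [20,-21,0,0,0,0],
    [20,-21,0,0,0,0],
    [20,-21,0,0,0,0],
    [20,-22,0,0,0,0],
    [20,-22,0,0,0,0],
    [20,-22,-5,0,0,0],
    [20,-22,-5,0,0,0],
    [20,-22,-5,0,0,0],
    [20,-22,-5,0,0,0],
    [20,-21,-5,0,0,0],
    [20,-21,-5,0,0,0],
    [20,-21,-5,0,0,0],
    [0,0,-30,0,0,0],
    [0,0,-30,0,0,0],
    [0,0,0,0,0,0],
    [0,0,0,0,0,0]
  ],
  "gripper": 1
}}

```text
clock: 1.68
position: [0.448, 0.2853, 0.1496]
ee_rot: [-0.377, -3.116, 0.004]
force: [-0.7, 0.4, 1.4]
width: 0.999
gripper_force: 0.0
```

>>> {"method": "step_arm", "body": {
  "steps": [
    [0,0,-30,0,0,0],
    [0,0,-30,0,0,0],
    [0,0,-25,0,0,0],
    [0,0,-12,0,0,0],
    [9.7,-2.4,0,0,0,0],
    [7.8,-1.9,0,0,0,0],
    [4.9,-1.2,0,0,0,0],
    [4.9,-1.2,0,0,0,0],
    [5.8,-1.45,0,0,0,0],
    [5.8,-1.45,0,0,0,0],
    [5.8,-1.45,0,0,0,0],
    [5.8,-1.45,0,0,0,0],
    [5.8,-1.45,0,0,0,0],
    [5.8,-1.45,0,0,0,0],
    [5.8,-1.45,0,0,0,0],
    [5.8,-1.45,0,0,0,0],
    [5.8,-1.45,0,0,0,0],
    [5.8,-1.45,0,0,0,0]
  ]
}}

```text
clock: 3.18
position: [0.5343, 0.2655, 0.0549]
ee_rot: [-0.376, -3.118, -0.002]
force: [-5.2, 1.4, 5.2]
width: 1.002
gripper_force: 2.8
```

```bash
cat > tub.py <<'E'
from m import *
import sys
s=observe();p=s['position'];print(p,s['force'],s['ee_rot'],s['clock'])
print('tcp bay',p[0]*.9703-p[1]*.2419,p[0]*.2419+p[1]*.9703)
T=cams.get_image('top')[:,:,::-1].copy();S=cams.get_image('side')[:,:,::-1].copy();cv2.imwrite(f'pics/{sys.argv[1]}.png',np.hstack([T[130:250,80:230],S[240:420:,20:260][:120]]) if 0 else cv2.resize(T[120:260,70:250],None,fx=3,fy=3,interpolation=cv2.INTER_CUBIC))
cv2.imwrite(f'pics/{sys.argv[1]}_s.png',S)
m,c=mask('top',T,[85,25,165],[110,255,255],(95,140,110,100));c=np.vstack(c)
r=rect('top',c,.085);x,y=r[0];print('rim',r,'bay',x*.9703-y*.2419,x*.2419+y*.9703)
E
python3 tub.py t1
```

```text
[0.53427829 0.265505   0.05488013] [-5.20586987  1.40727124  5.16212911] [-3.76251287e-01 -3.11835299e+00 -1.93870609e-03] 3.1833
tcp bay 0.45418456168150456 0.3868614164168638
rim ((598.780517578125, 196.9878387451172), (319.55731201171875, 121.3218002319336), 58.98921585083008) bay 533.3453780136109 335.98230713653567
```

>>> {"method": "step_arm", "body": {
  "steps": [
    [4.9,-1.2,0,0,0,0],
    [4.9,-1.2,0,0,0,0],
    [4.9,-1.2,0,0,0,0],
    [3.9,-1,0,0,0,0],
    [2.9,-0.7,0,0,0,0],
    [1.9,-0.5,0,0,0,0],
    [0,0,0,0,0,0]
  ]
}}

```text
clock: 3.87
position: [0.5578, 0.2593, 0.0542]
ee_rot: [-0.377, -3.119, -0.001]
force: [-2.2, 0.9, 1.9]
width: 1.0
gripper_force: 1.6
```

```bash
python3 tub.py t2
```

```text
[0.55776023 0.25934619 0.05416449] [-2.17582632  0.9032459   1.85748234] [-3.76925099e-01 -3.11867143e+00 -1.01668147e-03] 3.8667
tcp bay 0.47845890932911406 0.38656581182260885
rim ((616.4190673828125, 183.70977783203125), (324.32403564453125, 133.29824829101562), 54.124298095703125) bay 553.6720258239746 327.36536983032227
```

View pics/t2.png

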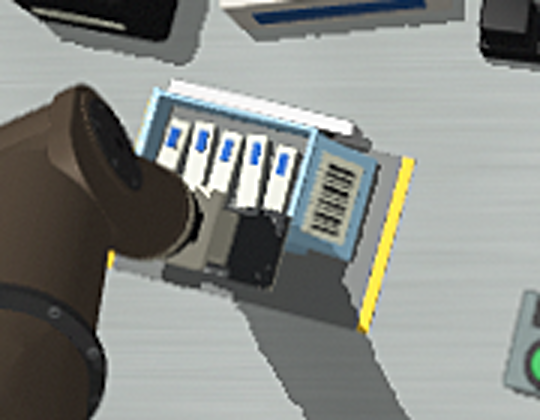

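The tub is almost at the stop (stop bar at crop ~(260,105), rim just below it). I'll creep on until the force rises.

>>> {"method": "step_arm", "body": {
  "steps": [
    [1.9,-0.5,0,0,0,0],
    [1.9,-0.5,0,0,0,0],
    [1,-0.25,0,0,0,0],
    [1,-0.25,0,0,0,0],
    [0,0,0,0,0,0]
  ]
}}

```text
clock: 4.38
position: [0.5632, 0.2578, 0.0538]
ee_rot: [-0.377, -3.118, -0.0]
force: [-5.0, 2.4, 3.4]
width: 1.004
gripper_force: 2.5
```

>>> {"method": "step_arm", "body": {
  "steps": [
    [1,-0.25,0,0,0,0],
    [1,-0.25,0,0,0,0],
    [0,0,0,0,0,0]
  ]
}}

```text
clock: 4.63
position: [0.5638, 0.2576, 0.0537]
ee_rot: [-0.376, -3.116, 0.0]
force: [-9.4, 2.3, 7.3]
width: 1.003
gripper_force: 4.9
```

>>> {"method": "step_arm", "body": {
  "steps": [
    [1,-0.25,0,0,0,0],
    [1,-0.25,0,0,0,0],
    [1,-0.25,0,0,0,0],
    [0,0,0,0,0,0],
    [0,0,0,0,0,0]
  ]
}}

```text
clock: 5.05
position: [0.5637, 0.2576, 0.0536]
ee_rot: [-0.375, -3.111, 0.001]
force: [-20.0, 3.4, 16.7]
width: 1.0
gripper_force: 10.4
```

>>> {"method": "step_arm", "body": {
  "steps": [
    [-4.9,1.2,0,0,0,0],
    [-9.7,2.4,0,0,0,0],
    [-20,5,0,0,0,0],
    [-20,5,5,0,0,0],
    [0,0,35,0,0,0],
    [0,0,35,0,0,0],
    [0,0,35,0,0,0],
    [0,0,35,0,0,0],
    [0,0,35,0,0,0],
    [0,-28,20,0,0,-0.1],
    [0,-28,0,0,0,-0.1],
    [0,-28,0,0,0,-0.1],
    [0,-28,0,0,0,-0.1],
    [0,-28,0,0,0,-0.1],
    [0,-28,0,0,0,-0.1],
    [0,-28,0,0,0,-0.1],
    [0,-28,0,0,0,-0.1],
    [0,-28,0,0,0,-0.1],
    [0,-28,0,0,0,-0.1]
  ]
}}

```text
clock: 6.63
position: [0.5138, -0.0119, 0.2537]
ee_rot: [1.833, 2.55, 0.001]
force: [0.2, -0.2, 0.7]
width: 1.001
gripper_force: 0.0
```

>>> {"method": "step_arm", "body": {
  "steps": [
    [0,-28,0,0,0,-0.1],
    [0,-28,0,0,0,-0.1],
    [0,-28,0,0,0,-0.1],
    [0,-28,0,0,0,-0.1],
    [0,-28,0,0,0,-0.1],
    [5,-28,0,0,0,-0.1],
    [5,-28,0,0,0,-0.1],
    [5,-28,0,0,0,-0.1],
    [10,-28,0,0,0,-0.1],
    [10,-28,0,0,0,-0.1],
    [10,-28,0,0,0,-0.1],
    [0,-28,0,0,0,-0.095],
    [0,0,0,0,0,0],
    [0,0,0,0,0,0]
  ]
}}

```text
clock: 7.8
position: [0.5579, -0.3486, 0.2532]
ee_rot: [2.948, 1.08, -0.002]
force: [-0.6, 0.7, -0.4]
width: 1.003
gripper_force: 0.0
```

```bash
python3 tub.py t3
```

```text
[ 0.55791868 -0.34858931  0.25321935] [-0.58596935  0.66761731 -0.35594554] [ 2.94838875e+00  1.07970364e+00 -2.41700392e-03] 7.8
tcp bay 0.6256722526843181 -0.20327568176439043
rim ((591.4049682617188, 204.37405395507812), (282.9013366699219, 184.345458984375), 75.66107177734375) bay 524.4021570526123 341.3650063751221
```

View pics/t3.png

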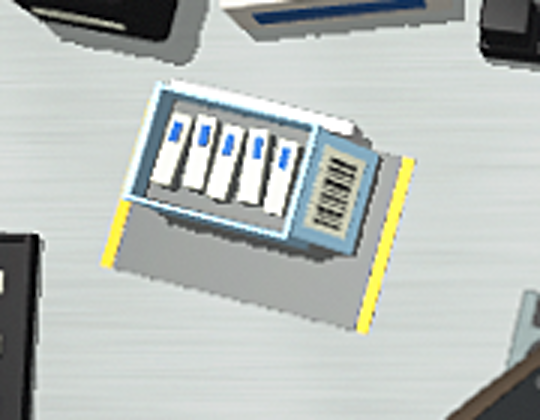

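View pics/t3_s.png

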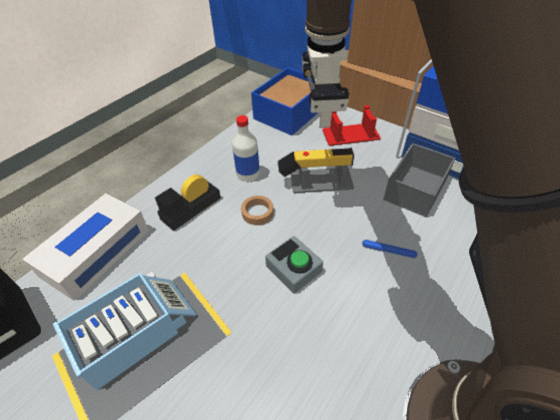

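The tub is flush along the stop, with its rim touching the bar (crop (165,82)–(355,125)), and both yellow lines are clear. Next I'll check the label and scanner numbers by projecting them.

```bash
python3 - <<'E'
from m import *
S=cv2.imread('pics/t3_s.png');T=cv2.imread('pics/top0.png');
Tc=cv2.resize(cv2.imread('pics/t3.png'),None,fx=1/3,fy=1/3,interpolation=cv2.INTER_AREA)
F_=np.zeros((420,560,3),np.uint8);F_[120:260,70:250]=Tc
m,c=mask('top',F_,[85,25,165],[110,255,255],(95,140,110,100))
r=rect('top',c[0],.085);x,y=r[0];print('rim',r,'bay',x*.9703-y*.2419,x*.2419+y*.9703)
# label: pixels in panel region not blue -> beige (low hue)
for n,I,b in(('top',F_,(173,165,25,40)),('side',S,(155,270,40,45))):
    m,c=mask(n,I,[10,15,90],[40,120,255],b)
    if len(c): h=cv2.convexHull(np.vstack([q for q in c if len(q)>2]));M=cv2.moments(h);print(n,M['m10']/M['m00'],M['m01']/M['m00'],cv2.minAreaRect(h)); 
L=[.6075,.1399,.047];print('pred label',proj('side',L),proj('top',L))
a=np.radians(40.43);X=np.array([np.cos(a),np.sin(a),0]);Yv=np.array([-np.sin(a),np.cos(a),0]);O=np.array([.5636,-.3658,.07])
pts=[(-.085,.018,.034),(-.085,-.018,.034),(.07,.018,.034),(.07,-.018,.034),(.107,0,-.0135),(-.085,.018,0),(.051,.039,.0),(.035,.039,.0)]
for p in pts:
    P=O+X*p[0]+Yv*p[1]+np.array([0,0,p[2]]);t=proj('top',P)[0];s=proj('side',P)[0]
    print(p,'top crop',((t-[310,155])*3+[390,0]).round(),'side crop',((s-[265,130])*3+[390,300]).round())
m,c=mask('side',S,[20,120,120],[32,255,255],(270,140,90,40));q=cv2.boundingRect(c[0]);print('side yellow bbox',q)
E
```

```text
rim ((606.2225952148438, 135.95877075195312), (76.71652221679688, 117.44378662109375), 76.57620239257812) bay 555.3293574920655 278.5660410430908
top 184.18796484110885 185.6764705882353 ((185.0, 183.5), (29.0, 24.0), 90.0)
side 176.44087102177554 289.94371859296484 ((176.89303588867188, 292.445068359375), (35.19104766845703, 37.74113082885742), 72.18110656738281)
pred label [[168.36188609 294.78365778]] [[180.99235285 183.7969051 ]]
(-0.085, 0.018, 0.034) top crop [555. 201.] side crop [654. 377.]
(-0.085, -0.018, 0.034) top crop [582. 177.] side crop [646. 351.]
(0.07, 0.018, 0.034) top crop [450.  80.] side crop [476. 387.]
(0.07, -0.018, 0.034) top crop [477.  57.] side crop [473. 361.]
(0.107, 0, -0.0135) top crop [433.  50.] side crop [433. 417.]
(-0.085, 0.018, 0) top crop [547. 204.] side crop [650. 407.]
(0.051, 0.039, 0.0) top crop [442. 114.] side crop [500. 432.]
(0.035, 0.039, 0.0) top crop [452. 126.] side crop [518. 431.]
side yellow bbox (294, 150, 58, 18)
```

```bash
python3 - <<'E'
from m import *
S=cv2.imread('pics/t3_s.png');c_=cv2.imread('pics/t3.png')
Sc=cv2.resize(S[265:325,140:210],None,fx=6,fy=6,interpolation=cv2.INTER_CUBIC)
Tc=cv2.resize(c_[120:270,270:420],None,fx=2.4,fy=2.4)
cv2.imwrite('pics/lab.png',np.hstack([Sc,Tc]))
print(Sc.shape,Tc.shape)
E
```

```text
(360, 420, 3) (360, 360, 3)
```

View pics/lab.png

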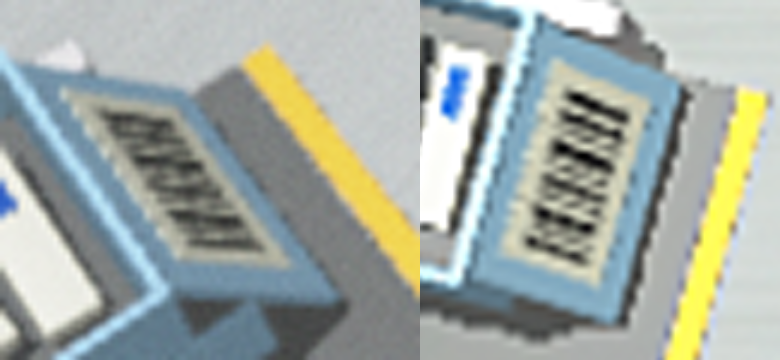

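Label corners in the zoom are: side (62,88),(150,102),(295,270),(182,260); top (553,58),(652,94),(602,287),(500,247).

```bash
python3 - <<'E'
from h import *
s=np.array([(62,88),(150,102),(295,270),(182,260)])/6+[140,265]
t=np.array([(553,58),(652,94),(602,287),(500,247)],float)
t=((t-[420,0])/2.4+[270,120])/3+[70,120]
P=np.array([tri(a,b) for a,b in zip(s,t)]);print(P.round(4))
L=P.mean(0);u=P[0]+P[1]-P[2]-P[3];v=P[0]+P[3]-P[1]-P[2];u/=np.linalg.norm(u);v/=np.linalg.norm(v);n=np.cross(u,v);n*=np.sign(n[2])
print('L',L,'n',n,'yaw u',np.degrees(np.arctan2(u[1],u[0])),'elev',np.degrees(np.arcsin(n[2])))
z=onz('top',t.mean(0),.047)[0];print('top@.047',z,'side@.047',onz('side',s.mean(0),.047)[0])
print('bay',L[0]*.9703-L[1]*.2419,L[0]*.2419+L[1]*.9703)
E
```

```text
[[0.6509 0.1433 0.069 ]
 [0.65   0.1152 0.0228]
 [0.5624 0.1319 0.0191]
 [0.571  0.1631 0.0655]]
L [0.60856992 0.13838273 0.04412463] n [-0.20076289 -0.81537688  0.5429832 ] yaw u -12.286177012453672 elev 32.88694996549638
top@.047 [0.60743271 0.13750263 0.047     ] side@.047 [0.60653903 0.13982722 0.047     ]
bay 0.5570206115773124 0.28148582205736755
```

Label is at (0.607,0.139,0.047), confirmed by both views. Now the grasp.

>>> {"method": "step_arm", "body": {
  "steps": [
    [3,-9,0,0,0,0],
    [2.7,-8.2,-10,0,0,0],
    [0,0,-30,0,0,0],
    [0,0,-30,0,0,0],
    [0,0,-30,0,0,0.0035],
    [0,0,-30,0,0,0],
    [0,0,-20,0,0,0],
    [0,0,-11,0,0,0],
    [0,0,0,0,0,0],
    [0,0,0,0,0,0]
  ]
}}

```text
clock: 8.73
position: [0.5648, -0.3637, 0.0926]
ee_rot: [2.946, 1.091, -0.0]
force: [0.2, -0.4, 0.3]
width: 0.997
gripper_force: 0.0
```

>>> {"method": "step_arm", "body": {
  "steps": [
    [0,0,0,0,0,0],
    [0,0,0,0,0,0],
    [0,0,0,0,0,0],
    [0,0,0,0,0,0],
    [0,0,0,0,0,0],
    [0,0,0,0,0,0]
  ],
  "gripper": 0.47,
  "force": 10
}}

```text
clock: 9.23
position: [0.5648, -0.3634, 0.0929]
ee_rot: [2.946, 1.091, 0.001]
force: [0.5, 0.0, 0.6]
width: 0.614
gripper_force: 0.0
```

>>> {"method": "step_arm", "body": {
  "steps": [
    [0,0,0,0,0,0],
    [0,0,0,0,0,0],
    [0,0,0,0,0,0],
    [0,0,0,0,0,0],
    [0,0,0,0,0,0],
    [0,0,0,0,0,0],
    [0,0,0,0,0,0],
    [0,0,0,0,0,0]
  ],
  "gripper": 0,
  "force": 30
}}

```text
clock: 9.9
position: [0.5647, -0.3635, 0.0926]
ee_rot: [2.946, 1.091, 0.0]
force: [2.3, -2.4, -0.0]
width: 0.39
gripper_force: 30.0
```

>>> {"method": "step_arm", "body": {
  "steps": [
    [0,0,4,0,0,0],
    [0,0,8,0,0,0],
    [0,0,14,0,0,0],
    [0,0,18,0,0,0],
    [0,0,16,0,0,0],
    [0,0,10,0,0,0],
    [0,0,0,0,0,0]
  ]
}}

```text
clock: 10.48
position: [0.5656, -0.3644, 0.1659]
ee_rot: [2.943, 1.089, 0.004]
force: [-0.4, 1.1, -2.1]
width: 0.391
gripper_force: 30.0
```

>>> {"method": "step_arm", "body": {
  "steps": [
    [0,8,0,0,0,0.02],
    [0,16,0,0,0,0.03],
    [0,20,0,0,0,0.04],
    [0,20,0,0,0,0.04],
    [0,20,0,0,0,0.04],
    [0,20,0,0,0,0.04],
    [0,20,0,0,0,0.04],
    [0,20,0,0,0,0.04],
    [0,20,0,0,0,0.04],
    [0,20,0,0,0,0.04],
    [0,20,0,0,0,0.04],
    [0,20,0,0,0,0.04],
    [0,20,0,0,0,0.04],
    [0,20,0,0,0,0.04],
    [-1,20,0,0,0,0.04],
    [-1,16,-5,0,0,0.03],
    [0,12,-7,0,0,0.02],
    [0,6,-6,0,0,0.02],
    [0,3,-3,0,0,0.02],
    [0,0,0,0,0,0]
  ]
}}

```text
clock: 12.15
position: [0.562, -0.0422, 0.1403]
ee_rot: [-2.431, -1.988, 0.003]
force: [-0.5, -0.9, -3.0]
width: 0.391
gripper_force: 30.0
```

>>> {"method": "step_arm", "body": {
  "steps": [
    [0,0,0,0,0,0],
    [0,0,0,0,0,0]
  ]
}}

```text
clock: 12.32
position: [0.5628, -0.0438, 0.1417]
ee_rot: [2.435, 1.983, -0.0]
force: [0.1, -0.2, -2.8]
width: 0.388
gripper_force: 30.0
```

>>> {"method": "step_arm", "body": {
  "steps": [
    [0,0,0,0,0,-0.038],
    [0,0,0,0,0,0],
    [0,0,0,0,0,0]
  ]
}}

```text
clock: 12.57
position: [0.5628, -0.0432, 0.1418]
ee_rot: [2.471, 1.939, 0.0]
force: [-0.3, 0.6, -2.5]
width: 0.393
gripper_force: 30.0
```

```bash
python3 - <<'E'
from m import *
s=observe();p=s['position'];print(p,s['ee_rot'],s['clock'])
S=cams.get_image('side')[:,:,::-1].copy();T=cams.get_image('top')[:,:,::-1].copy()
a=np.radians(76.1);X=np.array([np.cos(a),np.sin(a),0]);Yv=np.array([-X[1],X[0],0]);O=np.array([.5616,-.0445,.118])
W=O+.107*X-[0,0,.0135]
pts={'win':W,'dot':O+.045*X+[0,0,.0365],'f+':O+.07*X+.018*Yv+[0,0,.034],'t+':O-.085*X+.018*Yv+[0,0,.034],'t+b':O-.085*X+.018*Yv}
out=[]
for n,I in(('side',S),('top',T)):
    uv={k:proj(n,v)[0] for k,v in pts.items()};print(n,{k:(v.round(1)).tolist() for k,v in uv.items()})
    m,c=mask(n,I,[0,150,100],[8,255,255],(int(uv['dot'][0])-15,int(uv['dot'][1])-15,30,30));print('dot',cen(m) if m.any() else None)
    x,y=(uv['win']+uv['dot'])/2;x=int(x)-65;y=int(y)-65
    J=cv2.resize(I[y:y+130,x:x+130],None,fx=3,fy=3,interpolation=cv2.INTER_CUBIC)
    for k in('win','t+','f+'): cv2.circle(J,tuple(int(q) for q in (uv[k]-[x,y])*3+1),3,(255,0,255),1)
    out.append(J);print('off',x,y)
cv2.imwrite('pics/aim.png',np.hstack(out))
E
```

```text
[ 0.56282405 -0.04320251  0.14179702] [2.47103514e+00 1.93900627e+00 3.02397905e-04] 12.5667
side {'win': [198.2, 257.2], 'dot': [220.3, 226.4], 'f+': [214.9, 238.9], 't+': [275.8, 201.7], 't+b': [276.2, 212.3]}
dot [223.67647059 224.41176471]
off 144 176
top {'win': [203.8, 187.2], 'dot': [222.1, 189.5], 'f+': [211.9, 193.7], 't+': [266.2, 207.2], 't+b': [266.5, 208.7]}
dot None
off 147 123
```

View pics/aim.png

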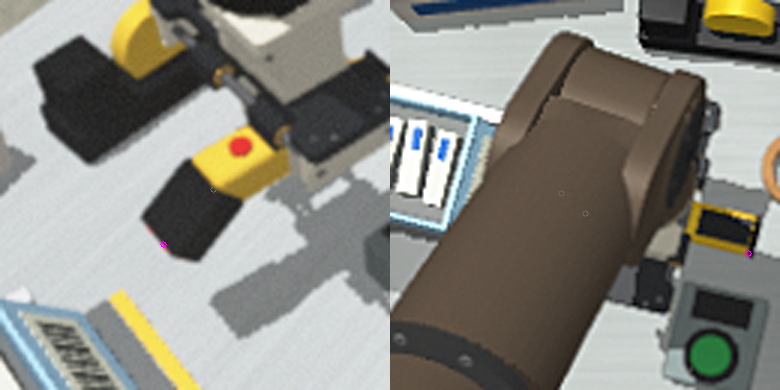

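The side view shows the nose aimed at the label, with the predicted window at crop (163,243) on the nose face. The tail corner in the top view (751,253) matches within 2 px. I'll trim it slightly and hold.

>>> {"method": "step_arm", "body": {
  "steps": [
    [-0.5,0.5,-1,0,0,0],
    [0,0,0,0,0,0],
    [0,0,0,0,0,0],
    [0,0,0,0,0,0],
    [0,0,0,0,0,0],
    [0,0,0,0,0,0],
    [0,0,0,0,0,0],
    [0,0,0,0,0,0],
    [0,0,0,0,0,0],
    [0,0,0,0,0,0],
    [0,0,0,0,0,0],
    [0,0,0,0,0,0],
    [0,0,0,0,0,0],
    [0,0,0,0,0,0],
    [0,0,0,0,0,0],
    [0,0,0,0,0,0],
    [0,0,0,0,0,0],
    [0,0,0,0,0,0],
    [0,0,0,0,0,0],
    [0,0,0,0,0,0]
  ]
}}

```text
clock: 14.33
position: [0.5622, -0.0419, 0.1405]
ee_rot: [2.471, 1.94, -0.0]
force: [0.5, -0.7, -2.3]
width: 0.388
gripper_force: 30.0
```

>>> {"method": "step_arm", "body": {
  "steps": [
    [0,0,0,0,0,0],
    [0,0,0,0,0,0],
    [0,0,0,0,0,0],
    [0,0,0,0,0,0],
    [0,0,0,0,0,0],
    [0,0,0,0,0,0],
    [0,0,0,0,0,0],
    [0,0,0,0,0,0]
  ]
}}

```text
clock: 15.0
position: [0.5622, -0.0419, 0.1405]
ee_rot: [2.471, 1.94, -0.0]
force: [0.2, -0.2, -2.6]
width: 0.389
gripper_force: 30.0
```

>>> {"method": "step_arm", "body": {
  "steps": [
    [0,-3,3,0,0,-0.02],
    [0,-6,6,0,0,-0.02],
    [0,-12,7,0,0,-0.02],
    [0,-16,6,0,0,-0.03],
    [0.5,-20,0,0,0,-0.04],
    [1,-20,0,0,0,-0.04],
    [1,-20,0,0,0,-0.04],
    [0,-20,0,0,0,-0.04],
    [0,-20,0,0,0,-0.04],
    [0,-20,0,0,0,-0.04],
    [0,-20,0,0,0,-0.04],
    [0,-20,0,0,0,-0.04],
    [0,-20,0,0,0,-0.04],
    [0,-20,0,0,0,-0.04],
    [0,-20,0,0,0,-0.04],
    [0,-20,0,0,0,-0.04],
    [0,-20,0,0,0,-0.032],
    [0,-16,0,0,0,-0.01],
    [0,-8.5,0,0,0,-0.01],
    [0,0,0,0,0,0]
  ]
}}

```text
clock: 16.67
position: [0.5631, -0.3674, 0.1633]
ee_rot: [2.947, 1.082, -0.001]
force: [-0.4, -0.3, -2.8]
width: 0.389
gripper_force: 30.0
```

>>> {"method": "step_arm", "body": {
  "steps": [
    [0,0,0,0,0,0],
    [0,0,0,0,0,0],
    [0,0,0,0,0,0],
    [0,0,0,0,0,0]
  ]
}}

```text
clock: 17.0
position: [0.5651, -0.3621, 0.1626]
ee_rot: [-2.945, -1.093, -0.001]
force: [-0.6, -0.7, -2.8]
width: 0.388
gripper_force: 30.0
```

>>> {"method": "step_arm", "body": {
  "steps": [
    [0,-1,-12,0,0,0],
    [0,0,-18,0,0,0],
    [0,0,-14,0,0,0],
    [0,0,-8,0,0,0],
    [0,0,-4,0,0,0],
    [0,0,0,0,0,0],
    [0,0,0,0,0,0],
    [0,0,0,0,0,0]
  ]
}}

```text
clock: 17.67
position: [0.565, -0.3648, 0.1073]
ee_rot: [2.945, 1.09, 0.001]
force: [0.1, 0.0, -3.3]
width: 0.389
gripper_force: 30.0
```

>>> {"method": "step_arm", "body": {
  "steps": [
    [0,0.8,-4,0,0,0],
    [0,0,-4,0,0,0],
    [0,0,-3,0,0,0],
    [0,0,-2,0,0,0],
    [0,0,-1,0,0,0],
    [0,0,-0.5,0,0,0],
    [0,0,0,0,0,0],
    [0,0,0,0,0,0]
  ]
}}

```text
clock: 18.33
position: [0.5645, -0.3633, 0.0926]
ee_rot: [-2.946, -1.091, -0.0]
force: [-2.6, 4.5, 4.5]
width: 0.392
gripper_force: 30.0
```

Seated (upward force appears at the grasp height). Releasing.

>>> {"method": "step_arm", "body": {
  "steps": [
    [0,0,0,0,0,0],
    [0,0,0,0,0,0],
    [0,0,0,0,0,0]
  ],
  "force": 4
}}

```text
clock: 18.58
position: [0.5646, -0.3633, 0.0926]
ee_rot: [-2.946, -1.091, -0.001]
force: [-3.1, 3.4, 4.8]
width: 0.389
gripper_force: 4.0
```

>>> {"method": "step_arm", "body": {
  "steps": [
    [0,0,0,0,0,0],
    [0,0,0,0,0,0],
    [0,0,0,0,0,0],
    [0,0,0,0,0,0],
    [0,0,0,0,0,0],
    [0,0,0,0,0,0],
    [0,0,0,0,0,0],
    [0,0,0,0,0,0]
  ],
  "gripper": 0.95
}}

```text
clock: 19.25
position: [0.5647, -0.3636, 0.092]
ee_rot: [2.946, 1.091, -0.0]
force: [0.3, 0.1, 0.0]
width: 0.918
gripper_force: 0.0
```

>>> {"method": "step_arm", "body": {
  "steps": [
    [0,0,5,0,0,0],
    [0,0,15,0,0,0],
    [0,0,25,0,0,0],
    [0,0,30,0,0,0],
    [0,0,30,0,0,0],
    [0,0,20,0,0,0],
    [0,0,0,0,0,0],
    [0,0,0,0,0,0]
  ]
}}

```text
clock: 19.92
position: [0.5652, -0.3641, 0.2187]
ee_rot: [2.944, 1.09, 0.003]
force: [-0.0, -0.1, 0.1]
width: 0.95
gripper_force: 0.0
```

```bash
python3 - <<'E'
from m import *
s=observe();print(s['position'],s['width'],s['force'],s['clock'])
S=cams.get_image('side')[:,:,::-1].copy();cv2.imwrite('pics/back_s.png',S);T=cams.get_image('top')[:,:,::-1].copy()
cv2.imwrite('pics/back.png',np.hstack([cv2.resize(S[120:220,255:385],None,fx=3,fy=3,interpolation=cv2.INTER_CUBIC),cv2.resize(T[155:255,310:440],None,fx=3,fy=3)]))
for f in('pics/side0.png','pics/back_s.png'):
    m,c=mask('side',cv2.imread(f),[0,150,100],[8,255,255],(295,145,20,20));m2,c2=mask('side',cv2.imread(f),[20,120,120],[32,255,255],(270,140,90,40))
    print(f,cen(m),cv2.boundingRect(c2[0]),cen(m2),cv2.minAreaRect(c2[0])[2])
E
```

```text
[ 0.56515402 -0.36408926  0.21866927] 0.9502616006571154 [-0.03250813 -0.07935505  0.12929629] 19.9167
pics/side0.png [305.69230769 153.15384615] (294, 150, 59, 17) [321.40566038 158.31940701] 87.39744567871094
pics/back_s.png [305.9375 154.3125] (294, 151, 58, 17) [321.22690217 159.38451087] 90.0
```

View pics/back.png

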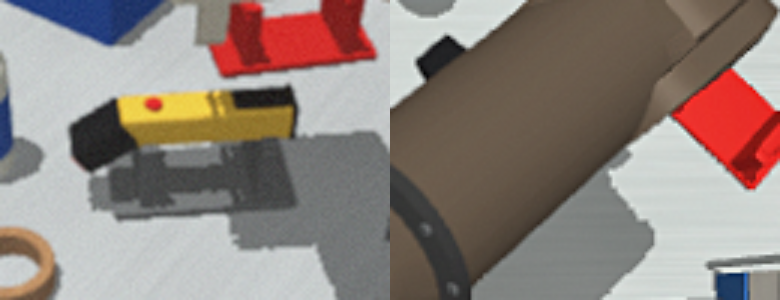

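Scanner is back level in the cradle (within 1 px of its starting place). On to the button.

>>> {"method": "step_arm", "body": {
  "steps": [
    [-5,10,0,0,0,0],
    [-9,20,0,0,0,0],
    [-9,20,0,0,0,0],
    [-9,20,0,0,0,0],
    [-9,20,0,0,0,0],
    [-9,20,0,0,0,0],
    [-9,20,0,0,0,0],
    [-9,20,0,0,0,0],
    [-9,20,0,0,0,0],
    [-9,20,-10,0,0,0],
    [-10,20,-20,0,0,0],
    [-10,20,-20,0,0,0],
    [-10,20,-20,0,0,0],
    [-9,20,-20,0,0,0],
    [-6,11,-20,0,0,0],
    [0,0,0,0,0,0],
    [0,0,0,0,0,0],
    [0,0,0,0,0,0]
  ],
  "gripper": 0,
  "force": 20
}}

```text
clock: 21.52
position: [0.4342, -0.0835, 0.1075]
ee_rot: [2.946, 1.09, 0.0]
force: [1.0, 0.4, -0.5]
width: 0.001
gripper_force: 0.0
```

>>> {"method": "step_arm", "body": {
  "steps": [
    [0,0,-12,0,0,0],
    [0,0,-8,0,0,0],
    [0,0,-5,0,0,0],
    [0,0,-2,0,0,0],
    [0,0,-2,0,0,0],
    [0,0,-2,0,0,0],
    [0,0,0,0,0,0]
  ]
}}

```text
clock: 22.1
position: [0.435, -0.0836, 0.0789]
ee_rot: [-2.946, -1.088, -0.006]
force: [-13.4, 2.4, 64.4]
width: 0.004
gripper_force: 31.6
```

>>> {"method": "step_arm", "body": {
  "steps": [
    [0,0,2,0,0,0],
    [0,0,1,0,0,0],
    [0,0,0,0,0,0]
  ]
}}

```text
clock: 22.35
position: [0.4347, -0.0835, 0.0801]
ee_rot: [2.946, 1.089, 0.003]
force: [0.6, -2.1, 4.7]
width: 0.006
gripper_force: 2.4
```

```bash
python3 - <<'E'
from m import *
s=observe();print(s['position'],s['force'],s['clock'])
S=cams.get_image('side')[:,:,::-1].copy()
S0=cv2.imread('pics/side0.png')
cv2.imwrite('pics/btn.png',np.hstack([cv2.resize(I[225:300,255:340],None,fx=4.5,fy=4.5,interpolation=cv2.INTER_CUBIC) for I in(S,S0)]))
E
```

```text
[ 0.43470103 -0.08350941  0.08013201] [ 0.62761529 -2.08000767  4.72198479] 22.35
```

View pics/btn.png

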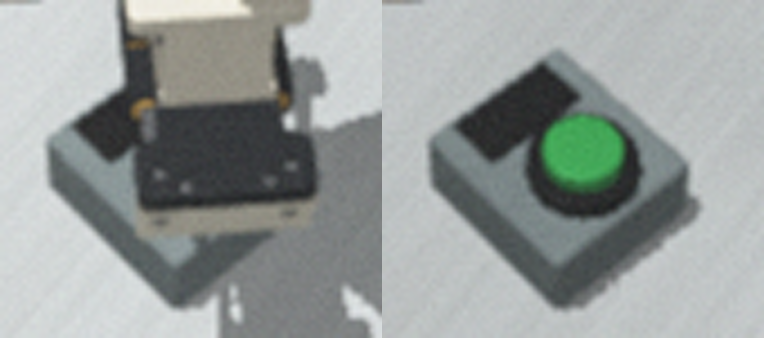

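The side view shows the fingertips on the button. I'll back off in small moves to confirm the spring travel.

>>> {"method": "step_arm", "body": {
  "steps": [
    [0,0,2.5,0,0,0],
    [0,0,0,0,0,0],
    [0,0,0,0,0,0]
  ]
}}

```text
clock: 22.65
position: [0.4345, -0.0832, 0.082]
ee_rot: [2.945, 1.09, 0.002]
force: [2.7, -2.0, 3.7]
width: 0.003
gripper_force: 1.8
```

>>> {"method": "step_arm", "body": {
  "steps": [
    [0,0,3.5,0,0,0],
    [0,0,0,0,0,0],
    [0,0,0,0,0,0]
  ]
}}

```text
clock: 22.9
position: [0.4336, -0.0824, 0.0851]
ee_rot: [-2.946, -1.091, 0.0]
force: [0.7, -0.3, 1.5]
width: 0.007
gripper_force: 1.0
```

Spring travel is confirmed: about 5 N near 0.080, fading to zero near 0.086, and a hard stop below, so the button went fully down. Retracting.

>>> {"method": "step_arm", "body": {
  "steps": [
    [0,0,10,0,0,0],
    [0,0,25,0,0,0],
    [0,0,30,0,0,0],
    [0,0,30,0,0,0],
    [0,0,20,0,0,0],
    [0,0,0,0,0,0],
    [0,0,0,0,0,0],
    [0,0,0,0,0,0],
    [0,0,0,0,0,0],
    [0,0,0,0,0,0],
    [0,0,0,0,0,0]
  ]
}}

```text
clock: 23.82
position: [0.4331, -0.0826, 0.1994]
ee_rot: [-2.946, -1.09, 0.003]
force: [1.2, 0.5, 0.6]
width: 0.004
gripper_force: 0.0
```

```bash
python3 - <<'E'
from m import *
from cell import job
S=cams.get_image('side')[:,:,::-1].copy();A=cv2.imread('pics/t3_s.png')
print('tub change',cv2.absdiff(S,A)[260:400,40:240].mean())
m,c=mask('side',S,[20,120,120],[32,255,255],(270,140,90,40));print(cv2.boundingRect(c[0]))
print(observe()['force'],job.sign_off())
E
```

```text
tub change 4.933595238095238
(326, 150, 27, 17)
the job is handed in; nothing more can be done
[ 0.67899315 -0.65402368  0.11395616] None
```

Job handed in at about 24 s: tub flush against the stop, label scanned for over 2 s, scanner back in its cradle and released, and the green button pressed fully down; the press peaked at 64 N at the wrist through the fingertips, under the 120 N limit.

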